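# Clamp an opened control unit and slide it under a fume booth's sash

### The arm

A 6-joint arm with a two-finger parallel gripper is mounted at the origin on the work surface. World frame = base frame: x ahead of the robot, y to its left, z up, the work surface at z = 0. Lengths are in m, angles in rad, forces in N, time in s.
With the tool pointing down it reaches from about 0.35 to 0.775 m from the base axis. Payload 5.5 kg.
Tool frame: the origin (TCP) lies at the very end of the fingers, on their centre line; the grasp point (between the pads) lies 19 mm behind it; z points along the fingers, y is the direction in which the jaws open and shut (so a half turn about z gives the same grasp; the last joint's range is limited). The gripper opens to 85 mm and grips with 20 to 120 N. Pads are 22 mm wide; open, the fingers measure 114 mm over their backs; the gripper's body (76 mm by 85 mm) begins 54 mm behind the grasp point. The pads swing forward as they close: fully open they stand 13 mm farther back than shut.
Start: joints at [-1.483, 0.313, 0.046, 1.304, 0, 1.431], TCP at [0.13, -0.56, 0.231] pointing down, gripper open.
Joint ranges: [-2.76, 2.76], [-0.86, 1.69], [-1.03, 1.26], [-2.2, 2.34], [-1.47, 1.5], [-3.14, 3.14]. Speed limits (rad/s): [2.57, 2.57, 3.14, 3.14, 3.14, 3.14].

### API

Orientations are given as a unit quaternion [w, x, y, z].
In Python, from workcell import env gives the robot as it stands. The module is installed in compiled form; this text tells all that it offers.
- The arm moves only by the shell command python3 -m pendant 'ROWS' [FORCE]. ROWS is JSON, a list of rows, each an object with "fingers": the finger opening in mm, from 0 to 85.4; "delta_pos": the shift along the tool's x, y, z in mm, a list of three; "angular": the turn, a rotation vector about the tool's x, y, z in rad, a list of three. In form: [{"fingers": fingers, "delta_pos": [x, y, z], "angular": [ax, ay, az]}, ...]. A call has 1 to 12 rows; each row shifts and turns the commanded pose from where the row before left it, along the tool's axes as they then stand; what a row does not reach is not made up. A row lasts 1/10 s, in which the tool goes at most 50 mm and 8.59 degrees, less where a joint would pass 70% of its speed; a pose out of reach is approached as far as the arm can. A call is refused whole if a number of a shift passes 50 or a number of a turn 0.15, either way. A call with a gripper value outside its range is refused whole. The fingers move at their own pace and stop on an object; FORCE is the grip in N (left out, the last holds). Time passes only in rows, so rows that do not move let the fingers close. It gives the time, the measured TCP pose, the force and the opening at its end, in the units of the state.
- env.get_state(): the state, without advancing time (a new reading comes with each control period).
- env.read_camera(name): name is "scene" or "top" or "wrist"; returns the picture (400x640x3 uint8, blue, green, red); there is no depth.
- env.camera_params(name): a dict with "fx", "fy", "cx", "cy" (pixels), "view" (4x4, takes a point from world to camera coordinates). Camera axes: x right, y up, looking along -z (the intrinsics and any distortion apply to the point x, -y, -z); pixel columns grow to the right and rows downward; lengths in m; the calibration is good to about 2 mm. A picture is of the moment at which its call begins: read the wrist's pose just before it. camera_params takes no time and is no camera call; for the wrist camera it gives the pose at the moment of the call.
- env.hand_in(): hands the job in, once; it reports no verdict.
The state is a dict: "clock": time; "joint_pos": joint angles; "qvel": joint speeds; "tau": joint torques, N m; "tcp_pos": TCP position; "orientation": TCP orientation; "wrist_force": force on the tool from outside, world axes, zero at the start; "ft_torque": the same for the moment, N m; "finger_gap": finger opening in m.
Only numpy, scipy, OpenCV 4.12 (cv2) and the standard library are available. Lean on these libraries where they do the work, as an engineer would, in place of code of your own. Each camera call takes 0.05 s, during which the arm holds its last target. There are 200 camera calls.

### The job

Make the opened car control unit ready for rework in the fume booth: swing the clamp arm over centre so that it bears down on the unit, and raise the booth's sash, by pushing up under its bottom edge, until that edge is level with the height mark, the underside of the dark collars on the posts. Only then slide the carriage with the unit fully home into the booth, and leave the sash at the mark, the clamp down and the things standing round about where they are.

Things in the scene. Friction and masses are not known exactly. Their poses are not given: they have to be found in the camera images.
- booth: Clear fume booth, fixed, 360 wide, 250 deep, 280 mm high; two round aluminium posts (22 mm thick, 440 mm high) at its front, y = +-180 mm. Origin: on the table, midway between the posts. x points level from the open front into the booth, y along the front, z up. Two 10 mm high rails at y = +-45 mm run out of the front to x = -190 mm. Place and direction differ each time.
- sash (a joint): Height of the clear vertical sash above its lowest position, in m (0 to 0.21). It slides straight up between the posts, is counterbalanced and stays where it is left; moving it takes about 3 to 5 N. It starts nearly shut: its bottom edge 55 to 90 mm above the table.
- sash_edge (a point): Front lower edge, at mid-width, of the aluminium lip along the bottom of the sash. The lip is 310 mm long (155 mm each way along the booth's y), 28 mm deep (it runs back from this point, which is 32 mm in front of the posts' plane) and 12 mm thick, above this point; below it is open space. The clear pane stands 28 mm behind this point and reaches 220 mm above it. Axes as the booth's.
- mark (a point): The height mark: the level underside of a pair of dark steel collars (36 mm square, 12 mm thick, with a thin tongue towards the front) on the posts. This point lies at that height, midway between the posts and straight above or below sash_edge. 165 to 215 mm above the table, different each time. The sash can be pushed past it.
- carriage (a joint): Travel in m of the aluminium carriage (165 x 112 mm, deck 20 mm above the table) along the booth's x on the rails: 0 = out in front of the sash (start), 0.17 = fully home at its stop in the booth. Moving it takes 3 to 6 N; it stays where it is left. A nest of 12 mm high steel lips on its deck locates the control unit.
- carriage_back (a point): Where to push the carriage: middle, 40 mm above the table, of the upright back of the dark steel clamp block at its near end, square to the booth's x. The back is 40 mm wide from 10 to 34 mm above the table; from there up to 82 mm it is two 6 mm cheeks, together 30 mm wide with an 18 mm gap (clamp arm between). Axes as the booth's.
- nest (a point): Middle of the nest, on the carriage's deck: where the underside of the control unit sits. Moves with the carriage. Same axes as the booth.
- clamp (a joint): Angle of the swing clamp's arm, rad: 0 = open, leaning 30 degrees back from upright, away from the booth (start); it swings over the top towards the booth; 0.52 = upright; about 2.09 = level, pad on the unit; 2.16 = stop. A heavy arm (0.25 kg): before 0.5 it falls back open, after 0.65 it falls on by itself and presses the unit with a few N. Turning it takes under 0.2 N m.
- clamp_pivot (a point): Axis of the clamp's hinge, between the cheeks, 72 mm above the table, over the near end of the carriage (11 mm ahead of carriage_back). The axis is along the booth's y. Same axes as the booth.
- clamp_grip (a point): Middle of the clamp arm's black round hand grip (18 mm thick, 55 mm long), 100 mm from the pivot; the arm is 125 mm long in all. The pad (20 mm across) stands out from the arm's booth-facing side, 55 mm from the pivot.
- control_unit: Opened car control unit: aluminium housing with green board, a square steel shield can where the pad lands and a black connector, 130 x 98 mm, 30 mm high, about 0.4 kg, loose in the carriage's nest from the start. Origin: centre of its underside; x along its length, z up.
- power_supply: Bystander: black bench power supply, 100 (x) x 75 (y) x 150 (z) mm, standing in front of the sash to the left or right of the carriage, blocking the lip on that side. Origin: centre of its underside.
- interface_box: Bystander: low black finned box, 90 (x) x 75 (y) x 25 (z) mm, on the other side of the carriage from the power supply. Origin: centre of its underside.
- iron_stand: Bystander: soldering-iron stand with brass wool, 110 (x) x 70 (y) mm, up to 100 mm high, to the right of the carriage's near end. Origin: centre of its underside.
There are look-alikes about, which are no part of the job. What is shaped like the control_unit but pink is not meant.

How it is judged:
On the way:
1. clamp down on the unit and sash edge level with the mark (within 8 mm), while the carriage is still out (within 30 mm of its start) (value of joint clamp above 1.98 rad and contact force between clamp and control_unit above 0.5 N and z of sash_edge in the frame of mark between -0.008 and 0.008 m and value of joint carriage below 0.03 m), for 0.2 s.
At the end, for the whole second after the job is handed in: The carriage is home (within 7 mm of its stop), the clamp's pad presses on the control unit, which sits in its nest (within 6 mm), the sash's bottom edge is level with the mark within 8 mm, and all is at rest (value of joint carriage above 0.163 m and value of joint clamp above 1.98 rad and contact force between clamp and control_unit above 0.5 N and distance between control_unit and nest below 0.006 m and z of sash_edge in the frame of mark between -0.008 and 0.008 m and linear speed of control_unit below 0.01 m/s); the robot touches nothing.
It fails at once if a bystander is shifted by more than 25 mm or tipped (distance of any of power_supply, interface_box, iron_stand from where it was at the start of the episode above 0.025 m or angle between any of power_supply, iron_stand's own z axis and vertical above 0.3 rad).
It also fails if it takes over 51 s, if anything falls off the work surface, if the arm or the gripper's body presses on something with over 40 N, if the wrist force passes 120 N, or if a joint passes its speed limit or range.

## Working session

There is one attempt and no reset: what is moved stays moved. The work goes in short steps, Python scripts to look and compute and a shell command to move; the robot and the scene stay as the last step left them, time stands still between calls to the robot, and variables do not carry over. Pictures are saved under pics/ and viewed, about 8 in all and at most 12, crops included, and the job is handed in when it is done.

```bash
mkdir -p pics
python3 - <<'E'
from workcell import env
import cv2,numpy as np
for n in("scene","top"):
    cv2.imwrite(f"pics/{n}0.png",env.read_camera(n)); p=env.camera_params(n); print(n,{k:np.round(v,4).tolist() for k,v in p.items()})
s=env.get_state();print(s['clock'],s['tcp_pos'],s['orientation'],s['wrist_force'])
E
```

```text
scene {'fx': 494.8053, 'fy': 494.8053, 'cx': 314.3663, 'cy': 191.3507, 'view': [[0.9578, 0.2873, 0.0106, -0.5188], [-0.25, 0.814, 0.5244, -0.0468], [0.142, -0.5049, 0.8514, -1.2898], [0.0, 0.0, 0.0, 1.0]]}
top {'fx': 368.2749, 'fy': 368.2749, 'cx': 320.1296, 'cy': 195.9656, 'view': [[-0.0256, -0.9996, -0.0091, 0.1621], [0.9958, -0.0263, 0.0879, -0.4859], [-0.0881, -0.0068, 0.9961, -1.2723], [0.0, 0.0, 0.0, 1.0]]}
0.1 [ 0.12979423 -0.55969079  0.23050738] [-8.20549106e-04  9.93524396e-01  1.13616018e-01  3.35685390e-05] [ 0.02917895  0.40099936 -0.52376516]
```

View pics/scene0.png

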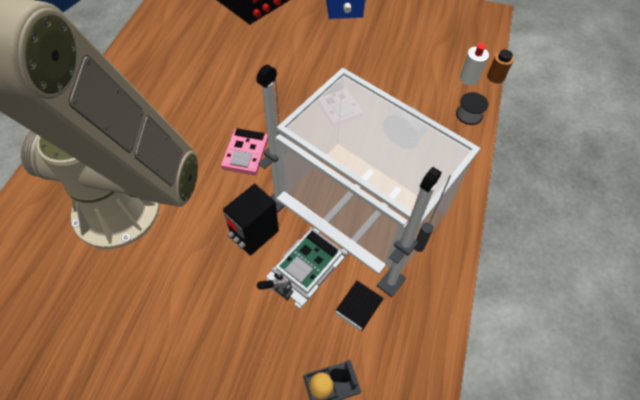

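View pics/top0.png

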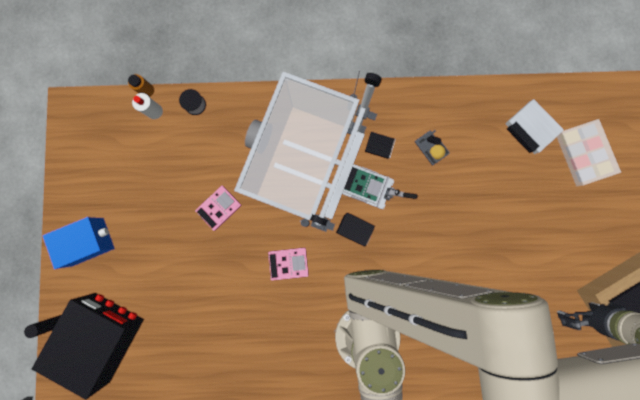

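Run:
```python
import cv2
a=cv2.imread("pics/top0.png")[70:245,300:460];cv2.imwrite("pics/t1.png",cv2.resize(a,None,fx=3.4,fy=3.4,interpolation=cv2.INTER_CUBIC))
a=cv2.imread("pics/scene0.png")[150:350,215:455];cv2.imwrite("pics/s1.png",cv2.resize(a,None,fx=3,fy=3,interpolation=cv2.INTER_CUBIC))
```

```text
(no output)
```

View pics/t1.png

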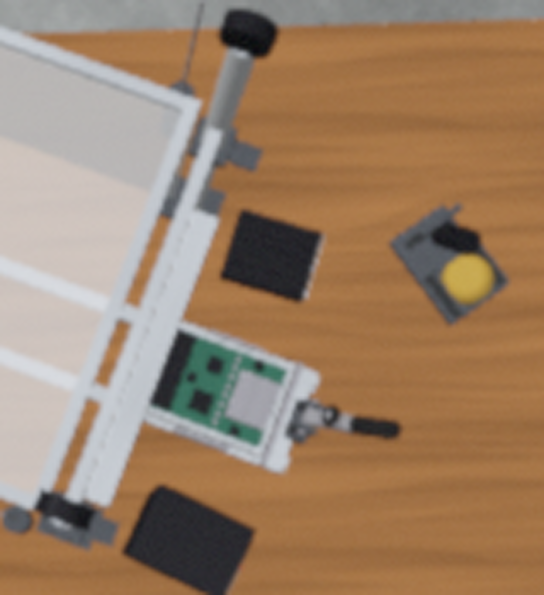

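View pics/s1.png

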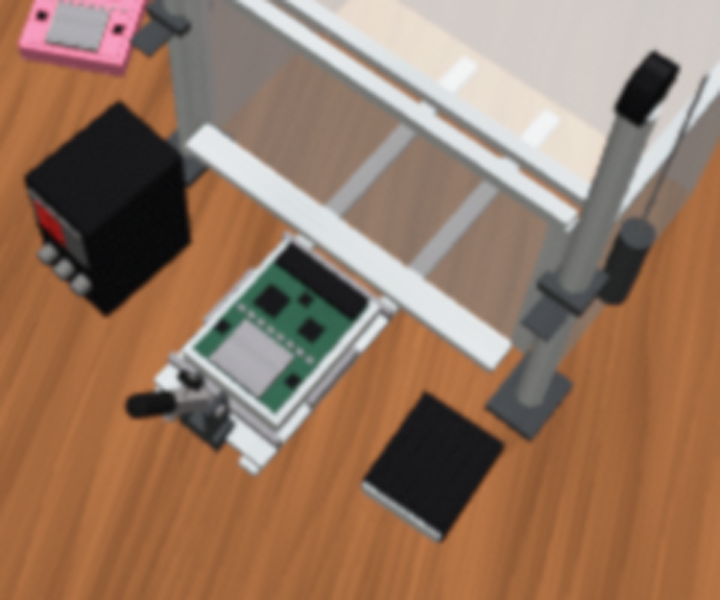

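```bash
cat > h.py <<'E'
from workcell import env
import numpy as np,cv2
from scipy.optimize import least_squares
def proj(P,p):
    c=p['view'][:3,:3]@np.asarray(P,float)+p['view'][:3,3]
    return np.array([p['cx']+p['fx']*c[0]/-c[2],p['cy']+p['fy']*c[1]/c[2]])
def W(b,q):
    c,s=np.cos(b[2]),np.sin(b[2]); return np.array([b[0]+c*q[0]-s*q[1],b[1]+s*q[0]+c*q[1],q[2]])
E
cat > fit.py <<'E'
from h import *
S,T=env.camera_params('scene'),env.camera_params('top')
s=lambda u,v:np.array([u/3+215,v/3+150]); t=lambda u,v:np.array([u/3.4+300,v/3.4+70])
L=lambda x,y,dz:(lambda v:(x,y,v[3]+dz))
U=lambda x,y:(lambda v:(v[4]+x,y,.05))
G=lambda v:(v[5]-.05,0,.1586)
obs=[('rf',L(-.032,-.155,.012),S,s(497,353)),('rfb',L(-.032,-.155,0),S,s(493,370)),('rb',L(-.004,-.155,.012),S,s(512,344)),('lf',L(-.032,.155,.012),S,s(187,143)),('lb',L(-.004,.155,.012),S,s(208,124)),
('Trf',L(-.032,-.155,.012),T,t(218,215)),('Tlf',L(-.032,.155,.012),T,t(108,506)),('Tlb',L(-.004,.155,.012),T,t(82,497)),
('unl',U(-.065,.049),S,s(185,352)),('unr',U(-.065,-.049),S,s(277,415)),('ufl',U(.065,.049),S,s(290,243)),('ufr',U(.065,-.049),S,s(372,307)),
('g',G,S,s(152,404)),('Tg',G,T,t(375,427))]
f=lambda v:np.concatenate([proj(W(v,g(v)),p)-o for _,g,p,o in obs])
r=least_squares(f,[.5,-.05,1.2,.07,-.13,-.2],loss='soft_l1')
v=r.x
if __name__=="__main__":
    print(np.round(v,4))
    for (n,*_),e in zip(obs,f(v).reshape(-1,2)):print(n,np.round(e,1))
    for nm,p,x0,y0,k in(('s1',S,215,150,3),('t1',T,300,70,3.4)):
        im=cv2.imread(f'pics/{nm}.png')
        def ln(a,b,c=(0,255,255)):
            A,B=[tuple(np.int32((proj(W(v,q),p)-[x0,y0])*k)) for q in(a,b)]; cv2.line(im,tuple(map(int,A)),tuple(map(int,B)),c,1)
        for dx in(-.032,-.004):ln((dx,-.155,v[3]+.012),(dx,.155,v[3]+.012))
        for y in(-.045,.045):ln((-.19,y,.01),(0,y,.01))
        for y in(.18,-.18):
            for z in np.arange(.16,.221,.01):
                c=(0,0,255) if abs(z-.19)<.001 else (0,255,0)
                ln((-.018,y-.018,z),(-.018,y+.018,z),c);
            ln((0,y,0),(0,y,.44),(255,0,0))
        for a,b in(((-1,-1),(-1,1)),((1,-1),(1,1)),((-1,1),(1,1)),((-1,-1),(1,-1))):ln((v[4]+a[0]*.065,a[1]*.049,.05),(v[4]+b[0]*.065,b[1]*.049,.05))
        ln((v[5],0,.072),(v[5]-.0625,0,.072+.108),(255,0,255));x=v[5]-.011;ln((x,-.02,.034),(x,.02,.034),(255,0,255));ln((x,-.02,.01),(x,.02,.01),(255,0,255))
        cv2.imwrite(f'pics/{nm}o.png',im)
E
python3 fit.py
```

```text
[ 0.5656  0.0834  1.1835  0.0674 -0.0987 -0.1862]
rf [-0.9  4.6]
rfb [-0.2  0.9]
rb [ 1.2 -1.3]
lf [-0.7  0.2]
lb [-0.3 -0.9]
Trf [-0.5 -0.5]
Tlf [-0.1 -0.8]
Tlb [-0.3 -1.1]
unl [-2.3 -0.9]
unr [-0.5  3.4]
ufl [-2.1 -3. ]
ufr [ 2.4 -1.1]
g [0.3 0.3]
Tg [ 0.3 -1.5]
```

```bash
python3 -c "
import cv2,numpy as np
a=cv2.imread('pics/s1o.png')[:,60:];b=cv2.imread('pics/t1o.png')
cv2.imwrite('pics/both.png',a)"
```

```text
(no output)
```

View pics/both.png

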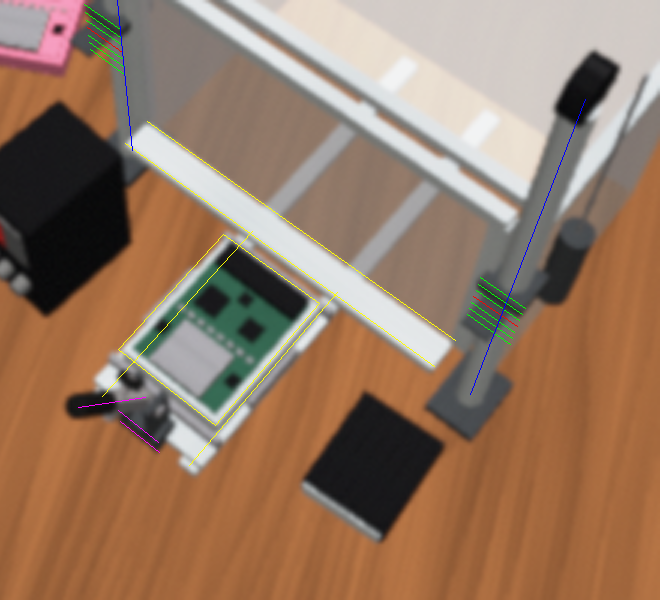

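```bash
R='{"fingers":0,"delta_pos":[0,0,-5],"angular":[0,0,-0.1364]}'; sed -i "s/^obs=\[('rf',[^)]*)[^)]*)),/obs=[/" fit.py; python3 fit.py | head -1; python3 -m pendant '[{"fingers":0,"delta_pos":[0,0,-5],"angular":[0,0,-0.1364]},{"fingers":0,"delta_pos":[0,0,-5],"angular":[0,0,-0.1364]},{"fingers":0,"delta_pos":[0,0,-5],"angular":[0,0,-0.1364]},{"fingers":0,"delta_pos":[0,0,-5],"angular":[0,0,-0.1364]},{"fingers":0,"delta_pos":[0,0,-5],"angular":[0,0,-0.1364]},{"fingers":0,"delta_pos":[0,0,-5],"angular":[0,0,-0.1364]},{"fingers":0,"delta_pos":[0,0,0],"angular":[0,0,-0.1364]}]'
```

```text
[ 0.5657  0.0825  1.1792  0.0663 -0.0976 -0.1854]
clock: 0.8
tcp_pos: [0.1299, -0.5603, 0.2616]
orientation: [0.0, 0.829, 0.56, -0.0]
wrist_force: [-0.0, 0.3, -0.4]
finger_gap: 0.0001
```

```bash
python3 -m pendant '[{"fingers":0,"delta_pos":[44,16,0],"angular":[0,0,0]},{"fingers":0,"delta_pos":[44,16,0],"angular":[0,0,0]},{"fingers":0,"delta_pos":[44,16,0],"angular":[0,0,0]},{"fingers":0,"delta_pos":[44,16,0],"angular":[0,0,0]},{"fingers":0,"delta_pos":[44,16,0],"angular":[0,0,0]},{"fingers":0,"delta_pos":[44,16,0],"angular":[0,0,0]},{"fingers":0,"delta_pos":[44,16,0],"angular":[0,0,0]},{"fingers":0,"delta_pos":[44,16,0],"angular":[0,0,0]},{"fingers":0,"delta_pos":[44,16,0],"angular":[0,0,0]},{"fingers":0,"delta_pos":[44,16,0],"angular":[0,0,0]}]' && python3 -m pendant '[{"fingers":0,"delta_pos":[0,0,0],"angular":[0,0.145,0]},{"fingers":0,"delta_pos":[0,0,0],"angular":[0,0.145,0]},{"fingers":0,"delta_pos":[0,0,0],"angular":[0,0.145,0]},{"fingers":0,"delta_pos":[0,0,0],"angular":[0,0.145,0]},{"fingers":0,"delta_pos":[0,0,0],"angular":[0,0.145,0]},{"fingers":0,"delta_pos":[0,0,0],"angular":[0,0.145,0]},{"fingers":0,"delta_pos":[0,0,0],"angular":[0,0,0]}]'
cat > st.py <<'E'
from fit import *
from scipy.spatial.transform import Rotation as Ro
s=env.get_state(); q=s['orientation']; R=Ro.from_quat([q[1],q[2],q[3],q[0]]).as_matrix()
c,sn=np.cos(v[2]),np.sin(v[2]); B=np.array([[c,-sn,0],[sn,c,0],[0,0,1]])
b=B.T@(s['tcp_pos']-[v[0],v[1],0])
print('t',s['clock'],'booth tcp mm',np.round(b*1e3,1),'F booth',np.round(B.T@s['wrist_force'],1)); M=R.T@B
print('tool axes in booth (cols)\n',np.round(B.T@R,3),'\njoints',np.round(s['joint_pos'],2))
import sys
if len(sys.argv)>3:
    d=np.array([float(a) for a in sys.argv[1:4]])-b*1e3; print('tool delta to target',np.round(M@d,1))
E
python3 st.py -300 0 160
python3 - <<'E'
from workcell import env
import cv2
p=env.camera_params('wrist');import pickle;pickle.dump(p,open('w1.pkl','wb'))
cv2.imwrite('pics/w1.png',env.read_camera('wrist'))
E
```

```text
clock: 1.8
tcp_pos: [0.4453, -0.2117, 0.2611]
orientation: [-0.0, 0.83, 0.557, -0.0]
wrist_force: [0.6, -0.4, 0.1]
finger_gap: -0.0
clock: 2.5
tcp_pos: [0.4431, -0.2151, 0.2563]
orientation: [-0.24, 0.754, 0.501, 0.351]
wrist_force: [0.1, -0.1, -1.0]
finger_gap: -0.0001
t 2.5 booth tcp mm [-3.219e+02 -3.000e-01  2.563e+02] F booth [-0.  -0.1 -1. ]
tool axes in booth (cols)
 [[ 0.639 -0.001  0.769]
 [-0.008 -1.     0.006]
 [ 0.769 -0.01  -0.639]] 
joints [-1.02  0.49  0.03  1.74  0.67  0.72]
tool delta to target [-60.1   0.6  78.4]
```

View pics/w1.png

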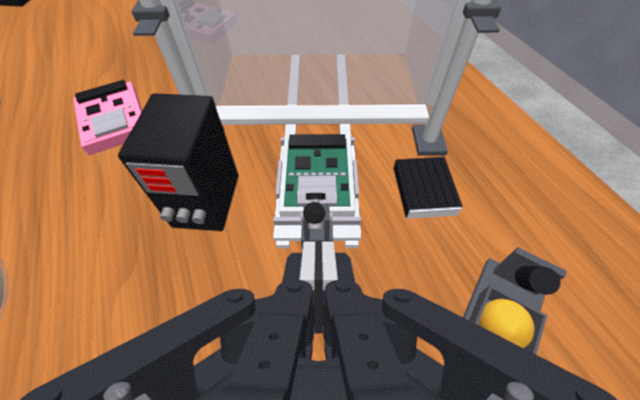

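Run:
```python
from fit import *
import pickle
p=pickle.load(open('w1.pkl','rb'))
for n,q in dict(lipL=(-.032,.155,v[3]),lipR=(-.032,-.155,v[3]),grip=(v[5]-.05,0,.1586),gripend=(v[5]-.0625,0,.18),railL=(-.19,.045,.01),railR=(-.19,-.045,.01),base=(0,-.18,0)).items(): print(n,proj(W(v,q),p))
for z in(.17,.18,.19,.2,.21):print(z,[np.round(proj(W(v,(-.018,y,z)),p),1).tolist() for y in(.198,.162,-.162,-.198)])
im=cv2.imread('pics/w1.png')
a=cv2.resize(im[0:60,120:200],None,fx=5,fy=5,interpolation=cv2.INTER_CUBIC);b=cv2.resize(im[0:60,440:520],None,fx=5,fy=5,interpolation=cv2.INTER_CUBIC)
c=cv2.resize(im[95:175,220:300],None,fx=3.5,fy=3.5,interpolation=cv2.INTER_CUBIC);d=cv2.resize(im[95:175,360:440],None,fx=3.5,fy=3.5,interpolation=cv2.INTER_CUBIC)
e=np.zeros((580,800,3),np.uint8);e[:300,:400]=a;e[:300,400:]=b;e[300:,:280]=c;e[300:,400:680]=d
cv2.imwrite('pics/w1z.png',e)
```

```text
lipL [209.77519609 125.59703062]
lipR [428.48905323 124.09873629]
grip [318.38729061 212.15273906]
gripend [318.16141901 211.21608448]
railL [284.53954969 243.42540842]
railR [354.20709875 243.13132497]
base [429.55873731 140.57715839]
0.17 [[151.8, 52.8], [181.9, 52.5], [455.3, 50.2], [485.9, 49.9]]
0.18 [[148.2, 44.8], [179.0, 44.6], [458.1, 42.2], [489.4, 41.9]]
0.19 [[144.4, 36.6], [175.9, 36.3], [461.1, 33.8], [493.0, 33.5]]
0.2 [[140.5, 28.0], [172.7, 27.7], [464.2, 25.0], [496.8, 24.7]]
0.21 [[136.4, 19.0], [169.3, 18.6], [467.4, 15.9], [500.8, 15.6]]
```

View pics/w1z.png

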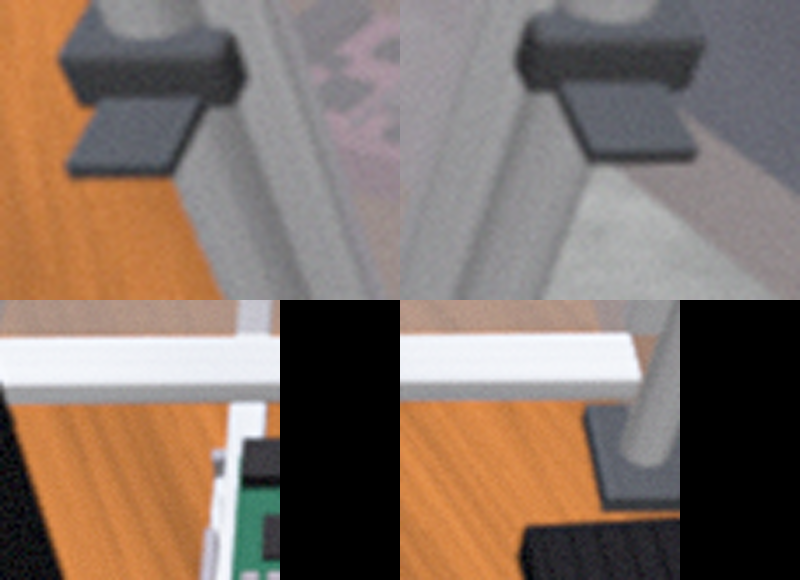

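```bash
python3 -m pendant '[{"fingers":0,"delta_pos":[-20,0,26],"angular":[0,0,0]},{"fingers":0,"delta_pos":[-20,0,26],"angular":[0,0,0]},{"fingers":0,"delta_pos":[-20,0,26],"angular":[0,0,0]},{"fingers":0,"delta_pos":[0,0,0],"angular":[0,0,0]}]' && python3 st.py -165 0 170 && python3 -m pendant '[{"fingers":0,"delta_pos":[9.8,0,9.4],"angular":[0,0,0]},{"fingers":0,"delta_pos":[9.8,0,9.4],"angular":[0,0,0]},{"fingers":0,"delta_pos":[9.8,0,9.4],"angular":[0,0,0]},{"fingers":0,"delta_pos":[9.8,0,9.4],"angular":[0,0,0]},{"fingers":0,"delta_pos":[9.8,0,9.4],"angular":[0,0,0]},{"fingers":0,"delta_pos":[9.8,0,9.4],"angular":[0,0,0]},{"fingers":0,"delta_pos":[9.8,0,9.4],"angular":[0,0,0]},{"fingers":0,"delta_pos":[9.8,0,9.4],"angular":[0,0,0]}]' && python3 st.py -165 0 170
```

```text
clock: 2.95
tcp_pos: [0.4519, -0.1917, 0.1639]
orientation: [-0.236, 0.753, 0.506, 0.349]
wrist_force: [-1.1, 0.8, -0.0]
finger_gap: -0.0002
t 2.95 booth tcp mm [-296.9    0.5  163.9] F booth [ 0.3  1.3 -0. ]
tool axes in booth (cols)
 [[ 0.646  0.006  0.763]
 [ 0.003 -1.     0.006]
 [ 0.763 -0.002 -0.646]] 
joints [-0.98  0.52 -0.14  1.5   0.68  0.76]
tool delta to target [89.8  1.3 96.7]
clock: 3.75
tcp_pos: [0.4947, -0.0938, 0.1792]
orientation: [-0.233, 0.753, 0.506, 0.351]
wrist_force: [-2.1, -3.9, 8.2]
finger_gap: -0.0002
t 3.75 booth tcp mm [-190.    -1.7  179.2] F booth [-4.4  0.5  8.2]
tool axes in booth (cols)
 [[ 0.645  0.003  0.764]
 [ 0.005 -1.    -0.001]
 [ 0.764  0.004 -0.645]] 
joints [-0.8   0.41 -0.26  1.35  0.78  0.97]
tool delta to target [ 9.1 -1.7 25.1]
```

```bash
python3 -m pendant '[{"fingers":0,"delta_pos":[5,0,8],"angular":[0,0,0]},{"fingers":0,"delta_pos":[5,0,8],"angular":[0,0,0]},{"fingers":0,"delta_pos":[6,0,8],"angular":[0,0,0]},{"fingers":0,"delta_pos":[6,0,8],"angular":[0,0,0]},{"fingers":0,"delta_pos":[0,0,0],"angular":[0,0,0]},{"fingers":0,"delta_pos":[0,0,0],"angular":[0,0,0]}]' && python3 st.py
python3 - <<'E'
from workcell import env
import cv2,pickle
pickle.dump(env.camera_params('wrist'),open('w2.pkl','wb'))
cv2.imwrite('pics/w2.png',env.read_camera('wrist'))
E
```

```text
clock: 4.35
tcp_pos: [0.5084, -0.058, 0.1739]
orientation: [-0.234, 0.753, 0.506, 0.35]
wrist_force: [0.3, -1.9, 2.5]
finger_gap: 0.0002
t 4.35 booth tcp mm [-151.8   -0.7  173.9] F booth [-1.7 -1.   2.5]
tool axes in booth (cols)
 [[ 0.646  0.004  0.764]
 [ 0.005 -1.     0.002]
 [ 0.764  0.003 -0.646]] 
joints [-0.73  0.38 -0.3   1.26  0.8   1.06]
```

View pics/w2.png

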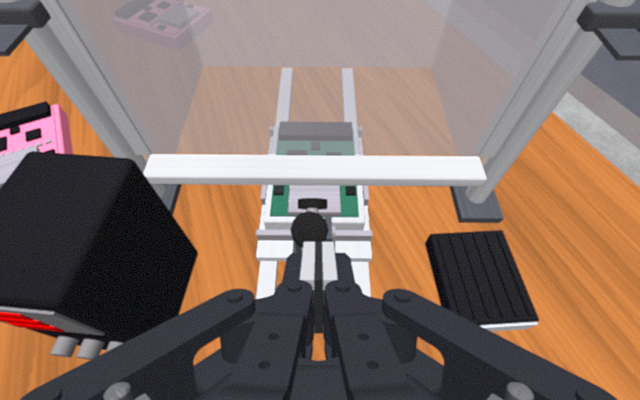

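```bash
cat >> h.py <<'E'
def unproj(b,p,u,w,z):
    R,t=p['view'][:3,:3],p['view'][:3,3]; C=-R.T@t; d=R.T@np.array([(u-p['cx'])/p['fx'],-(w-p['cy'])/p['fy'],-1]); P=C+d*(z-C[2])/d[2]
    c,s=np.cos(b[2]),np.sin(b[2]); x,y=P[0]-b[0],P[1]-b[1]; return np.round([(c*x+s*y)*1e3,(-s*x+c*y)*1e3],1)
E
python3 - <<'E'
from fit import *
import pickle
from h import unproj
p1,p2=[pickle.load(open(f'w{i}.pkl','rb')) for i in(1,2)]
for p,l in((p1,[(243,.02),(237,.02),(222,.02),(210,.05),(145,.05)]),(p2,[(258,.02),(247,.02),(222,.05),(137,.05),(122,.05)])):
    print([(r,unproj(v,p,317,r,z)) for r,z in l])
print([(z,np.round(proj(W(v,(x,0,z)),p2))) for x,z in((-.185,.172),(-.16,.17),(-.14,.17))])
im=cv2.imread('pics/w2.png')
a=cv2.resize(im[110:310,220:420],None,fx=2.9,fy=2.9,interpolation=cv2.INTER_CUBIC)
im=cv2.imread('pics/w1.png');b=cv2.resize(im[120:260,265:370],None,fx=2,fy=2,interpolation=cv2.INTER_CUBIC)
e=np.zeros((580,795,3),np.uint8);e[:,:580]=a;e[:280,585:]=b;cv2.imwrite('pics/w2z.png',e)
E
```

```text
[(243, array([-194.6,    2.9])), (237, array([-186.1,    2.9])), (222, array([-164.1,    3. ])), (210, array([-164.5,    2.6])), (145, array([-55.4,   2.8]))]
[(258, array([-83.6,  -0.2])), (247, array([-72. ,  -0.1])), (222, array([-61.1,  -0. ])), (137, array([46.2,  0.7])), (122, array([69.6,  0.9]))]
[(0.172, array([315., 335.])), (0.17, array([316., 279.])), (0.17, array([316., 240.]))]
```

View pics/w2z.png

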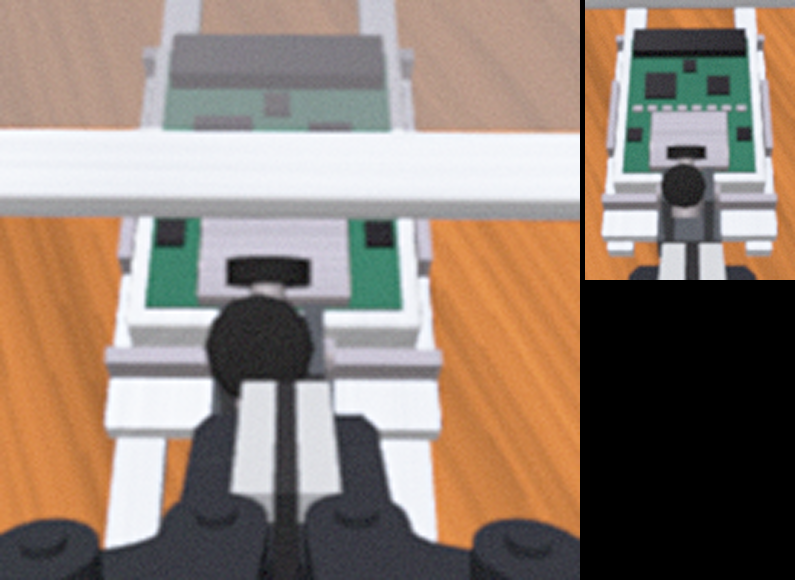

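```bash
python3 - <<'E'
from fit import *
import pickle
from h import unproj
p1,p2=[pickle.load(open(f'w{i}.pkl','rb')) for i in(1,2)]
print(unproj(v,p1,314,213,.18),unproj(v,p2,309,229,.18),unproj(v,p2,312,203,.13),proj(W(v,(-.081-.0635,0,.182)),p2))
E
python3 -m pendant '[{"fingers":0,"delta_pos":[0,0,-25],"angular":[0,0,0]},{"fingers":0,"delta_pos":[0,0,-30],"angular":[0,0,0]},{"fingers":50,"delta_pos":[0,0,0],"angular":[0,0,0]},{"fingers":50,"delta_pos":[0,0,0],"angular":[0,0,0]},{"fingers":50,"delta_pos":[0,0,0],"angular":[0,0,0]},{"fingers":50,"delta_pos":[0,0,0],"angular":[0,0,0]}]' && python3 st.py -118 0 149
python3 - <<'E'
from workcell import env
import cv2,pickle
pickle.dump(env.camera_params('wrist'),open('w3.pkl','wb'))
cv2.imwrite('pics/w3.png',env.read_camera('wrist'))
E
```

```text
[-249.5    3.2] [-139.4    3.3] [-92.3   3.2] [315.98141357 236.83177527]
clock: 5.0
tcp_pos: [0.4917, -0.0963, 0.2076]
orientation: [-0.236, 0.753, 0.506, 0.35]
wrist_force: [0.5, -0.2, -0.0]
finger_gap: 0.0503
t 5.0 booth tcp mm [-1.935e+02  1.000e-01  2.076e+02] F booth [ 0.  -0.6 -0. ]
tool axes in booth (cols)
 [[ 0.644  0.004  0.765]
 [ 0.002 -1.     0.004]
 [ 0.765 -0.001 -0.644]] 
joints [-0.81  0.39 -0.21  1.42  0.77  0.96]
tool delta to target [ 3.9  0.5 95.5]
```

View pics/w3.png

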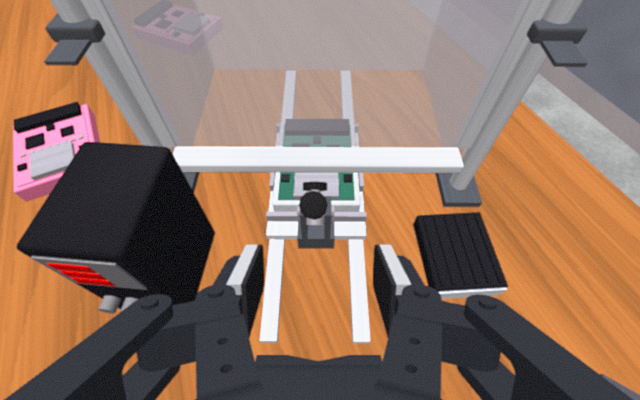

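```bash
python3 -m pendant '[{"fingers":40,"delta_pos":[1,-1,24],"angular":[0,0,0]},{"fingers":40,"delta_pos":[1,-1,24],"angular":[0,0,0]},{"fingers":40,"delta_pos":[1,-1,24],"angular":[0,0,0]},{"fingers":40,"delta_pos":[1,0,23],"angular":[0,0,0]},{"fingers":40,"delta_pos":[0,0,0],"angular":[0,0,0]},{"fingers":10,"delta_pos":[0,0,0],"angular":[0,0,0]},{"fingers":10,"delta_pos":[0,0,0],"angular":[0,0,0]},{"fingers":10,"delta_pos":[0,0,0],"angular":[0,0,0]},{"fingers":10,"delta_pos":[0,0,0],"angular":[0,0,0]},{"fingers":10,"delta_pos":[0,0,0],"angular":[0,0,0]}]' 25 && python3 st.py -224 3 152
```

```text
clock: 6.05
tcp_pos: [0.5168, -0.0262, 0.1503]
orientation: [-0.236, 0.753, 0.505, 0.35]
wrist_force: [-3.7, 4.4, 0.2]
finger_gap: 0.0169
t 6.05 booth tcp mm [-119.2    3.7  150.3] F booth [2.7 5.1 0.2]
tool axes in booth (cols)
 [[ 0.644  0.003  0.765]
 [ 0.    -1.     0.004]
 [ 0.765 -0.002 -0.644]] 
joints [-0.67  0.38 -0.37  1.14  0.82  1.15]
tool delta to target [-66.3   0.4 -81.2]
```

```bash
python3 -m pendant '[{"fingers":10,"delta_pos":[-6.5,-1,-7.7],"angular":[0,0,0]},{"fingers":10,"delta_pos":[-6.5,0,-7.7],"angular":[0,0,0]},{"fingers":10,"delta_pos":[-6.5,0,-7.7],"angular":[0,0,0]},{"fingers":10,"delta_pos":[-6.5,0,-7.7],"angular":[0,0,0]},{"fingers":10,"delta_pos":[-6.5,0,-7.7],"angular":[0,0,0]},{"fingers":10,"delta_pos":[-6.5,0,-7.7],"angular":[0,0,0]},{"fingers":10,"delta_pos":[-6.5,0,-7.7],"angular":[0,0,0]},{"fingers":10,"delta_pos":[-6.5,0,-7.7],"angular":[0,0,0]},{"fingers":10,"delta_pos":[-6.5,0,-7.7],"angular":[0,0,0]},{"fingers":10,"delta_pos":[-4,0,-4.7],"angular":[0,0,0]},{"fingers":10,"delta_pos":[0,0,0],"angular":[0,0,0]}]' && python3 st.py -224 3 152
```

```text
clock: 7.15
tcp_pos: [0.479, -0.1172, 0.1503]
orientation: [-0.235, 0.754, 0.505, 0.349]
wrist_force: [-7.4, 0.5, 4.7]
finger_gap: 0.0172
t 7.15 booth tcp mm [-217.7    3.9  150.3] F booth [-2.4  7.   4.7]
tool axes in booth (cols)
 [[ 0.645  0.002  0.764]
 [-0.    -1.     0.003]
 [ 0.764 -0.002 -0.645]] 
joints [-0.86  0.46 -0.27  1.33  0.75  0.91]
tool delta to target [-2.8  0.9 -5.9]
```

```bash
python3 -m pendant '[{"fingers":10,"delta_pos":[-2,0,-2.4],"angular":[0,0,0]},{"fingers":10,"delta_pos":[-2,0,-2.4],"angular":[0,0,0]},{"fingers":10,"delta_pos":[0,0,0],"angular":[0,0,0]}]' && python3 st.py -224 3 152
cat > chk.py <<'E'
from h import *
import sys
def green(im):
    h=cv2.cvtColor(im,cv2.COLOR_BGR2HSV); m=cv2.inRange(h,(60,60,30),(95,255,200)); n,l,s,c=cv2.connectedComponentsWithStats(m); i=1+np.argmax(s[1:,4]) if n>1 else 0
    return s[i].tolist(),c[i].round(1).tolist()
for n in('scene','top'):
    print(n,'start',green(cv2.imread(f'pics/{n}0.png'))); im=env.read_camera(n); print(n,'now',green(im)); cv2.imwrite(f'pics/{n}_{sys.argv[1]}.png',im)
E
python3 chk.py a
```

```text
clock: 7.45
tcp_pos: [0.477, -0.1217, 0.1503]
orientation: [-0.236, 0.753, 0.505, 0.35]
wrist_force: [-1.8, 5.3, 1.7]
finger_gap: 0.0168
t 7.45 booth tcp mm [-222.6    4.   150.3] F booth [4.2 3.7 1.7]
tool axes in booth (cols)
 [[ 0.644  0.002  0.765]
 [ 0.    -1.     0.003]
 [ 0.765 -0.002 -0.644]] 
joints [-0.86  0.46 -0.26  1.34  0.75  0.9 ]
tool delta to target [ 0.4  1.  -2.1]
scene start ([280, 237, 54, 50, 797], [309.9, 258.2])
scene now ([280, 237, 54, 50, 792], [309.9, 258.3])
top start ([349, 170, 28, 31, 340], [360.8, 184.0])
top now ([349, 170, 35, 31, 385], [362.7, 183.2])
```

```bash
python3 -m pendant '[{"fingers":10,"delta_pos":[7.7,0,3.9],"angular":[0,-0.1,0]},{"fingers":10,"delta_pos":[7.7,0,3.9],"angular":[0,-0.1,0]},{"fingers":10,"delta_pos":[7.7,0,3.9],"angular":[0,-0.1,0]},{"fingers":10,"delta_pos":[7.7,0,3.9],"angular":[0,-0.1,0]},{"fingers":10,"delta_pos":[7.7,0,3.9],"angular":[0,-0.1,0]},{"fingers":10,"delta_pos":[7.7,0,3.9],"angular":[0,-0.1,0]},{"fingers":10,"delta_pos":[7.7,0,3.9],"angular":[0,-0.1,0]},{"fingers":10,"delta_pos":[7.7,0,3.9],"angular":[0,-0.1,0]},{"fingers":10,"delta_pos":[0,0,0],"angular":[0,0,0]}]' && python3 st.py; python3 chk.py b
```

```text
clock: 8.45
tcp_pos: [0.5033, -0.0585, 0.1527]
orientation: [-0.019, 0.829, 0.558, 0.028]
wrist_force: [-0.3, -1.8, -7.2]
finger_gap: 0.0173
t 8.45 booth tcp mm [-154.1    3.8  152.7] F booth [-1.8 -0.4 -7.2]
tool axes in booth (cols)
 [[ 0.998  0.007  0.067]
 [ 0.007 -1.     0.001]
 [ 0.067 -0.001 -0.998]] 
joints [-0.31  0.21 -0.29  1.07  0.07  1.64]
scene start ([280, 237, 54, 50, 797], [309.9, 258.2])
scene now ([303, 236, 31, 50, 543], [316.3, 258.2])
top start ([349, 170, 28, 31, 340], [360.8, 184.0])
top now ([348, 169, 28, 31, 342], [360.0, 183.6])
```

```bash
python3 -m pendant '[{"fingers":55,"delta_pos":[0,0,0],"angular":[0,0,0]},{"fingers":55,"delta_pos":[0,0,0],"angular":[0,0,0]},{"fingers":55,"delta_pos":[0,0,0],"angular":[0,0,0]},{"fingers":55,"delta_pos":[0,0,0],"angular":[0,0,0]},{"fingers":55,"delta_pos":[0,0,-30],"angular":[0,0,0]},{"fingers":55,"delta_pos":[0,0,-40],"angular":[0,0,0]},{"fingers":0,"delta_pos":[-40,0,0],"angular":[0,0.145,0]},{"fingers":0,"delta_pos":[-40,0,0],"angular":[0,0.145,0]},{"fingers":0,"delta_pos":[-20,0,0],"angular":[0,0.145,0]},{"fingers":0,"delta_pos":[0,0,0],"angular":[0,0.145,0]},{"fingers":0,"delta_pos":[0,0,0],"angular":[0,0.145,0]},{"fingers":0,"delta_pos":[0,0,0],"angular":[0,0.08,0]}]' && python3 st.py -90 -105 150
python3 - <<'E'
from workcell import env
import cv2,pickle
pickle.dump(env.camera_params('wrist'),open('w4.pkl','wb'))
cv2.imwrite('pics/w4.png',env.read_camera('wrist'))
E
```

```text
clock: 9.75
tcp_pos: [0.464, -0.1565, 0.2044]
orientation: [-0.237, 0.752, 0.503, 0.354]
wrist_force: [-0.2, 0.4, -0.9]
finger_gap: 0.0004
t 9.75 booth tcp mm [-259.8    2.7  204.4] F booth [ 0.3  0.3 -0.9]
tool axes in booth (cols)
 [[ 0.637 -0.001  0.771]
 [-0.001 -1.    -0.001]
 [ 0.771 -0.    -0.637]] 
joints [-0.93  0.45 -0.15  1.53  0.72  0.82]
tool delta to target [ 66.3 107.6 165.5]
```

View pics/w4.png

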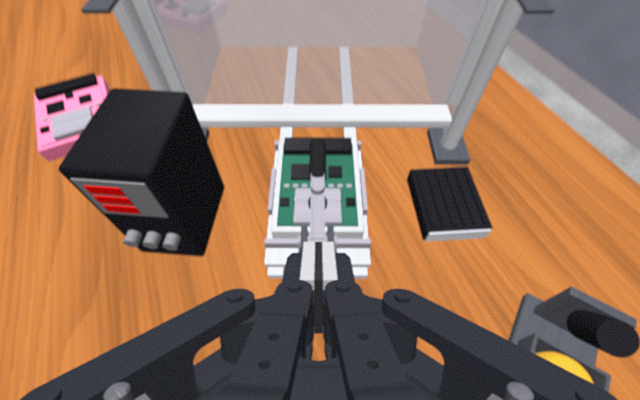

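```bash
python3 - <<'E'
from fit import *
import pickle
from h import unproj
P={i:pickle.load(open(f'w{i}.pkl','rb')) for i in(1,3,4)}
p=P[4];print('box',[unproj(v,p,*q,.025) for q in((408,170),(471,168),(424,239),(490,235))],'stand',[unproj(v,p,*q,z) for q,z in(((570,290),.03),((512,345),.03),((570,330),.09))])
print('psu',unproj(v,p,182,92,.15),unproj(v,p,224,185,.0),unproj(v,p,204,252,0))
print('lipR',unproj(v,p,452,126,.066),proj(W(v,(-.032,-.155,v[3])),p))
# fine z samples of column profile at collar, between tongue and collar edge
for i in(1,3):
    im=cv2.cvtColor(cv2.imread(f'pics/w{i}.png'),cv2.COLOR_BGR2GRAY)
    for y in(.166,-.166,.194,-.194):
        zs=np.arange(.196,.226,.002)
        print(i,y,[int(cv2.getRectSubPix(im,(1,1),tuple(map(float,proj(W(v,(-.018,y,z)),P[i]))))[0,0]) for z in zs])
E
python3 -m pendant '[{"fingers":0,"delta_pos":[0,35,0],"angular":[0,0,0]},{"fingers":0,"delta_pos":[0,35,0],"angular":[0,0,0]},{"fingers":0,"delta_pos":[0,33,0],"angular":[0,0,0]},{"fingers":0,"delta_pos":[5,0,41],"angular":[0,0,0]},{"fingers":0,"delta_pos":[5,0,41],"angular":[0,0,0]},{"fingers":0,"delta_pos":[5,0,42],"angular":[0,0,0]},{"fingers":0,"delta_pos":[4,0,42],"angular":[0,0,0]},{"fingers":0,"delta_pos":[0,0,0],"angular":[0,0,0]}]' && python3 st.py -27 -100 37
```

```text
box [array([ -60. , -109.4]), array([ -56.8, -188.4]), array([-155.9, -112.2]), array([-151. , -184.9])] stand [array([-214. , -242.3]), array([-263.8, -169.8]), array([-265. , -183.5])]
psu [-70.4 126.9] [-64.6 124. ] [-159.4  131.7]
lipR [ -25.7 -158.2] [450.59958352 129.57257334]
1 0.166 [121, 125, 123, 125, 122, 123, 94, 51, 52, 50, 55, 70, 96, 102, 108]
1 -0.166 [143, 143, 146, 143, 143, 134, 74, 60, 63, 60, 60, 78, 97, 102, 133]
1 0.194 [95, 101, 101, 103, 102, 100, 101, 70, 58, 59, 61, 81, 99, 101, 122]
1 -0.194 [96, 100, 99, 99, 106, 104, 84, 65, 73, 70, 73, 89, 106, 105, 103]
3 0.166 [126, 123, 125, 123, 126, 126, 90, 50, 47, 50, 55, 71, 99, 105, 106]
3 -0.166 [148, 147, 148, 146, 148, 147, 69, 59, 60, 61, 63, 80, 104, 104, 146]
3 0.194 [102, 101, 103, 103, 101, 103, 103, 72, 59, 63, 63, 78, 105, 103, 146]
3 -0.194 [102, 104, 102, 101, 104, 109, 73, 60, 62, 63, 68, 80, 107, 106, 105]
clock: 10.6
tcp_pos: [0.6113, -0.0589, 0.111]
orientation: [-0.238, 0.751, 0.506, 0.35]
wrist_force: [-0.3, -0.0, -0.5]
finger_gap: -0.0
t 10.6 booth tcp mm [-113.3  -96.2  111. ] F booth [-0.1  0.2 -0.5]
tool axes in booth (cols)
 [[ 0.641  0.009  0.767]
 [ 0.003 -1.     0.009]
 [ 0.767 -0.003 -0.641]] 
joints [-0.61  0.57 -0.15  1.12  0.84  1.22]
tool delta to target [ -1.4   4.8 113.6]
```

```bash
python3 - <<'E'
from fit import *
import pickle
for i in(1,3,4):
    p=pickle.load(open(f'w{i}.pkl','rb'));im=cv2.imread(f'pics/w{i}.png')[:,:,0]
    for y in(.08,-.08,-.12,-.14):
        print(i,y,[int(cv2.getRectSubPix(im,(1,1),tuple(map(float,proj(W(v,(-.032,y,z)),p))))[0,0]) for z in np.arange(.056,.084,.002)])
E
python3 -m pendant '[{"fingers":0,"delta_pos":[0,0,28],"angular":[0,0,0]},{"fingers":0,"delta_pos":[0,0,28],"angular":[0,0,0]},{"fingers":0,"delta_pos":[0,0,28],"angular":[0,0,0]},{"fingers":0,"delta_pos":[-1.4,0,29],"angular":[0,0,0]},{"fingers":0,"delta_pos":[0,0,0],"angular":[0,0,0]}]' && python3 st.py -27 -97 47
```

```text
1 0.08 [65, 65, 68, 65, 60, 69, 104, 138, 156, 160, 162, 184, 231, 246, 247]
1 -0.08 [73, 69, 71, 67, 64, 74, 109, 142, 149, 154, 159, 194, 235, 247, 247]
1 -0.12 [71, 69, 70, 74, 73, 77, 110, 140, 152, 157, 160, 195, 236, 248, 249]
1 -0.14 [112, 108, 107, 106, 104, 93, 110, 137, 156, 158, 165, 197, 234, 248, 249]
3 0.08 [64, 67, 62, 63, 62, 60, 92, 143, 160, 164, 163, 188, 231, 248, 249]
3 -0.08 [77, 75, 74, 72, 70, 77, 112, 148, 154, 161, 167, 200, 236, 247, 248]
3 -0.12 [74, 74, 75, 72, 68, 71, 109, 150, 162, 164, 168, 197, 238, 249, 250]
3 -0.14 [108, 111, 112, 115, 114, 107, 122, 149, 159, 163, 167, 203, 239, 250, 250]
4 0.08 [67, 61, 67, 62, 67, 61, 75, 112, 143, 160, 164, 172, 201, 236, 248]
4 -0.08 [73, 71, 75, 76, 68, 77, 89, 118, 144, 157, 163, 173, 209, 239, 249]
4 -0.12 [73, 75, 72, 76, 71, 72, 86, 118, 145, 160, 163, 177, 210, 241, 250]
4 -0.14 [112, 109, 113, 113, 116, 109, 115, 131, 148, 161, 165, 176, 211, 242, 250]
clock: 11.1
tcp_pos: [0.6441, 0.0176, 0.0383]
orientation: [-0.237, 0.752, 0.506, 0.351]
wrist_force: [-0.7, -0.3, -0.4]
finger_gap: -0.0001
t 11.1 booth tcp mm [-30.1 -97.2  38.3] F booth [-0.5  0.5 -0.4]
tool axes in booth (cols)
 [[ 0.642  0.006  0.767]
 [ 0.002 -1.     0.006]
 [ 0.767 -0.002 -0.642]] 
joints [-0.47  0.62 -0.28  0.78  0.87  1.43]
tool delta to target [ 8.7 -0.2 -3.2]
```

```bash
for i in 1; do python3 -m pendant '[{"fingers":0,"delta_pos":[4.6,0,-3.8],"angular":[0,0,0]},{"fingers":0,"delta_pos":[3,0,-2.6],"angular":[0,0,0]}]'|grep force; python3 -m pendant '[{"fingers":0,"delta_pos":[2.3,0,-1.9],"angular":[0,0,0]}]'|grep -E "force|tcp"; python3 -m pendant '[{"fingers":0,"delta_pos":[2.3,0,-1.9],"angular":[0,0,0]}]'|grep -E "force|tcp";python3 -m pendant '[{"fingers":0,"delta_pos":[2.3,0,-1.9],"angular":[0,0,0]}]'|grep -E "force|tcp";python3 -m pendant '[{"fingers":0,"delta_pos":[2.3,0,-1.9],"angular":[0,0,0]}]'|grep -E "force|tcp"; done; python3 st.py
```

```text
wrist_force: [-0.2, -0.4, 0.3]
tcp_pos: [0.6461, 0.0136, 0.0544]
wrist_force: [-0.7, 0.6, -0.1]
tcp_pos: [0.6457, 0.0136, 0.0564]
wrist_force: [1.3, -1.4, -2.5]
tcp_pos: [0.6456, 0.0137, 0.0588]
wrist_force: [2.0, -3.3, -3.3]
tcp_pos: [0.6456, 0.0139, 0.0616]
wrist_force: [1.4, -5.9, -2.2]
t 11.7 booth tcp mm [ -33.  -100.    61.6] F booth [-4.9 -3.5 -2.2]
tool axes in booth (cols)
 [[ 0.642  0.002  0.766]
 [ 0.003 -1.     0.001]
 [ 0.766  0.002 -0.642]] 
joints [-0.48  0.59 -0.26  0.83  0.87  1.43]
```

```bash
cat > lip.py <<'E'
from fit import *
import sys
def edges(nm,zs,y,im,p):
    a=[float(cv2.getRectSubPix(im,(1,1),tuple(map(float,proj(W(v,(-.032,y,z)),p))))[0,0]) for z in zs]
    return [int(x) for x in a]
z0,z1=map(float,sys.argv[1:3]); zs=np.arange(z0,z1,.002)
print('z mm',[int(round(z*1e3)) for z in zs])
for nm in sys.argv[3:]:
    p=env.camera_params(nm); im=env.read_camera(nm); cv2.imwrite(f'pics/{nm}_l.png',im); im=im[:,:,0]
    for y in(.14,.08,.03,-.06,-.13):print(nm,y,edges(nm,zs,y,im,p))
E
python3 -m pendant '[{"fingers":0,"delta_pos":[8.7,0,-6.7],"angular":[0,0,0]},{"fingers":0,"delta_pos":[8.7,0,-6.7],"angular":[0,0,0]},{"fingers":0,"delta_pos":[8.7,0,-6.7],"angular":[0,0,0]},{"fingers":0,"delta_pos":[8.7,0,-6.7],"angular":[0,0,0]},{"fingers":0,"delta_pos":[8.7,0,-6.7],"angular":[0,0,0]},{"fingers":0,"delta_pos":[8.7,0,-6.7],"angular":[0,0,0]},{"fingers":0,"delta_pos":[8.7,0,-6.7],"angular":[0,0,0]},{"fingers":0,"delta_pos":[8.7,0,-6.7],"angular":[0,0,0]},{"fingers":0,"delta_pos":[8.7,0,-6.7],"angular":[0,0,0]},{"fingers":0,"delta_pos":[8.7,0,-6.7],"angular":[0,0,0]},{"fingers":0,"delta_pos":[0,0,0],"angular":[0,0,0]}]' | grep force; python3 st.py; python3 lip.py .15 .23 scene wrist
```

```text
wrist_force: [-1.8, -9.7, -2.4]
t 12.8 booth tcp mm [ -30.3 -100.   171.5] F booth [-9.6 -2.  -2.4]
tool axes in booth (cols)
 [[ 0.644  0.     0.765]
 [ 0.001 -1.    -0.   ]
 [ 0.765  0.001 -0.644]] 
joints [-0.47  0.47 -0.15  1.05  0.87  1.44]
z mm [150, 152, 154, 156, 158, 160, 162, 164, 166, 168, 170, 172, 174, 176, 178, 180, 182, 184, 186, 188, 190, 192, 194, 196, 198, 200, 202, 204, 206, 208, 210, 212, 214, 216, 218, 220, 222, 224, 226, 228, 230]
scene 0.14 [127, 125, 124, 121, 119, 116, 113, 111, 108, 105, 104, 102, 101, 99, 98, 97, 99, 101, 107, 115, 120, 124, 135, 149, 165, 184, 196, 207, 213, 217, 220, 222, 222, 222, 221, 220, 217, 213, 204, 193, 172]
scene 0.08 [168, 167, 167, 165, 162, 157, 145, 133, 115, 96, 83, 71, 65, 62, 62, 63, 66, 72, 79, 89, 99, 114, 128, 147, 165, 181, 197, 205, 212, 215, 216, 217, 218, 218, 218, 218, 217, 217, 218, 218, 218]
scene 0.03 [63, 60, 59, 58, 58, 58, 57, 57, 57, 57, 56, 56, 56, 57, 58, 61, 64, 71, 79, 89, 100, 113, 128, 145, 163, 181, 191, 202, 206, 209, 211, 212, 212, 211, 210, 209, 209, 210, 210, 211, 211]
scene -0.06 [41, 44, 47, 50,
[... 662 characters left out ...]
18, 117, 122, 145, 169, 199, 201, 206, 202, 207, 208, 206, 200, 202, 205, 208, 210, 206, 205, 206, 212]
wrist 0.03 [48, 53, 44, 54, 45, 45, 50, 45, 46, 51, 80, 77, 83, 79, 79, 80, 81, 74, 87, 113, 118, 119, 121, 141, 167, 198, 201, 208, 202, 206, 207, 206, 203, 201, 205, 207, 213, 205, 205, 206, 211]
wrist -0.06 [45, 47, 50, 48, 49, 55, 46, 50, 52, 49, 52, 54, 55, 50, 49, 55, 55, 50, 113, 111, 119, 119, 125, 149, 178, 205, 202, 209, 211, 214, 214, 211, 212, 207, 209, 216, 214, 211, 213, 210, 212]
wrist -0.13 [78, 83, 86, 87, 84, 81, 61, 49, 45, 45, 45, 49, 45, 43, 44, 43, 48, 49, 99, 117, 123, 119, 129, 157, 183, 212, 214, 213, 218, 218, 222, 218, 218, 210, 212, 219, 218, 214, 213, 212, 221]
```

```bash
python3 -m pendant '[{"fingers":0,"delta_pos":[5.4,0,-4.5],"angular":[0,0,0]},{"fingers":0,"delta_pos":[5.4,0,-4.5],"angular":[0,0,0]},{"fingers":0,"delta_pos":[5.4,0,-4.5],"angular":[0,0,0]},{"fingers":0,"delta_pos":[0,0,0],"angular":[0,0,0]}]' | grep force; python3 st.py; python3 lip.py .196 .226 wrist
```

```text
wrist_force: [-0.6, -5.5, -2.5]
t 13.3 booth tcp mm [-29.1 -99.5 192.5] F booth [-5.3 -1.5 -2.5]
tool axes in booth (cols)
 [[ 0.643  0.002  0.766]
 [ 0.001 -1.     0.001]
 [ 0.766  0.    -0.643]] 
joints [-0.47  0.45 -0.12  1.1   0.87  1.44]
z mm [196, 198, 200, 202, 204, 206, 208, 210, 212, 214, 216, 218, 220, 222, 224]
wrist 0.14 [81, 82, 77, 79, 82, 80, 100, 113, 121, 120, 125, 149, 178, 201, 207]
wrist 0.08 [80, 83, 77, 79, 82, 79, 97, 113, 120, 122, 124, 144, 172, 198, 208]
wrist 0.03 [79, 80, 77, 79, 78, 79, 93, 111, 120, 124, 124, 140, 167, 195, 207]
wrist -0.06 [51, 50, 51, 51, 53, 52, 88, 111, 117, 119, 123, 149, 175, 201, 205]
wrist -0.13 [52, 53, 66, 82, 89, 86, 102, 116, 120, 123, 125, 154, 188, 213, 214]
```

```bash
python3 -m pendant '[{"fingers":0,"delta_pos":[-8,0,6],"angular":[0,0,0]},{"fingers":0,"delta_pos":[-12,0,8],"angular":[0,0,0]},{"fingers":0,"delta_pos":[0,0,-40],"angular":[0,0,0]},{"fingers":0,"delta_pos":[0,0,-45],"angular":[0,0,0]},{"fingers":0,"delta_pos":[0,0,-45],"angular":[0,0,0]},{"fingers":0,"delta_pos":[0,-35,-45],"angular":[0,0,0]},{"fingers":0,"delta_pos":[0,-35,0],"angular":[0,0,0]},{"fingers":0,"delta_pos":[0,-33,0],"angular":[0,0,0]},{"fingers":0,"delta_pos":[0,0,0],"angular":[0,0,0]}]' | grep force; python3 st.py -225 1.5 36; python3 lip.py .196 .226 wrist scene
python3 - <<'E'
from fit import *
p=env.camera_params('wrist');im=cv2.cvtColor(env.read_camera('wrist'),cv2.COLOR_BGR2GRAY)
for y in(.166,-.166,.194,-.194):
  print(y,[int(cv2.getRectSubPix(im,(1,1),tuple(map(float,proj(W(v,(-.018,y,z)),p))))[0,0]) for z in np.arange(.196,.226,.002)])
E
python3 chk.py c
```

```text
wrist_force: [0.7, -0.8, 0.1]
t 14.25 booth tcp mm [-159.4    2.9  275.9] F booth [-0.5 -1.   0.1]
tool axes in booth (cols)
 [[ 0.64   0.002  0.769]
 [-0.002 -1.     0.005]
 [ 0.769 -0.005 -0.64 ]] 
joints [-0.75  0.31 -0.15  1.52  0.8   1.04]
tool delta to target [-226.4    2.4  103. ]
z mm [196, 198, 200, 202, 204, 206, 208, 210, 212, 214, 216, 218, 220, 222, 224]
wrist 0.14 [103, 103, 101, 97, 99, 98, 103, 138, 147, 153, 153, 161, 209, 240, 243]
wrist 0.08 [62, 65, 63, 62, 61, 61, 75, 134, 146, 148, 152, 156, 203, 238, 240]
wrist 0.03 [238, 232, 220, 203, 181, 154, 120, 131, 141, 146, 148, 157, 199, 232, 236]
wrist -0.06 [65, 65, 64, 62, 61, 57, 75, 130, 140, 146, 146, 159, 209, 238, 240]
wrist -0.13 [111, 108, 111, 104, 108, 105, 107, 135, 145, 148, 154, 163, 214, 241, 244]
scene 0.14 [102, 103, 103, 103, 104, 105, 107, 111, 115, 125, 136, 153, 171, 188, 205]
scene 0.08 [65, 65, 66, 67, 71, 76, 84, 93, 104, 116, 132, 150, 169, 188, 203]
scene 0.03 [60, 60, 61, 63, 65, 72, 80, 91, 102, 116, 130, 149, 169, 186, 199]
scene -0.06 [59, 60, 60, 63, 67, 74, 84, 95, 108, 122, 140, 159, 178, 195, 208]
scene -0.13 [65, 66, 67, 69, 75, 82, 92, 102, 116, 131, 148, 169, 191, 205, 217]
0.166 [143, 144, 149, 147, 174, 219, 230, 115, 44, 49, 48, 67, 88, 96, 96]
-0.166 [136, 136, 133, 135, 135, 130, 67, 56, 53, 57, 58, 76, 91, 99, 96]
0.194 [96, 93, 95, 95, 94, 94, 93, 63, 56, 55, 59, 71, 91, 95, 101]
-0.194 [93, 91, 92, 94, 142, 161, 92, 65, 66, 66, 70, 95, 157, 171, 173]
scene start ([280, 237, 54, 50, 797], [309.9, 258.2])
scene now ([303, 246, 31, 40, 433], [317.8, 263.0])
top start ([349, 170, 28, 31, 340], [360.8, 184.0])
top now ([348, 169, 28, 31, 303], [359.8, 184.1])
```

```bash
python3 -m pendant '[{"fingers":0,"delta_pos":[-32.5,0,9.2],"angular":[0,0,0]},{"fingers":0,"delta_pos":[-32.5,0,9.2],"angular":[0,0,0]},{"fingers":0,"delta_pos":[-32.5,0,9.2],"angular":[0,0,0]},{"fingers":0,"delta_pos":[-32.5,0,9.2],"angular":[0,0,0]},{"fingers":0,"delta_pos":[-32.5,0,9.2],"angular":[0,0,0]},{"fingers":0,"delta_pos":[-32.5,0,9.2],"angular":[0,0,0]},{"fingers":0,"delta_pos":[-32.5,0,9.2],"angular":[0,0,0]},{"fingers":0,"delta_pos":[-32,0,9.2],"angular":[0,0,0]},{"fingers":0,"delta_pos":[0,0,0],"angular":[0,0,0]}]' | grep force; python3 st.py -210 2 26
```

```text
wrist_force: [-1.0, 0.1, 0.8]
t 15.4 booth tcp mm [-270.3   -0.5   26.5] F booth [-0.2  0.9  0.8]
tool axes in booth (cols)
 [[ 0.639  0.002  0.769]
 [-0.002 -1.     0.005]
 [ 0.769 -0.004 -0.639]] 
joints [-0.94  0.67 -0.28  1.18  0.71  0.8 ]
tool delta to target [38.1 -2.4 46.7]
```

```bash
python3 -m pendant '[{"fingers":0,"delta_pos":[12,-1,14.5],"angular":[0,0,0]},{"fingers":0,"delta_pos":[12,-1.5,14.5],"angular":[0,0,0]},{"fingers":0,"delta_pos":[7.7,0,9.2],"angular":[0,0,0]},{"fingers":0,"delta_pos":[7.7,0,9.2],"angular":[0,0,0]},{"fingers":0,"delta_pos":[7.7,0,9.2],"angular":[0,0,0]},{"fingers":0,"delta_pos":[7.7,0,9.2],"angular":[0,0,0]},{"fingers":0,"delta_pos":[7.7,0,9.2],"angular":[0,0,0]}]' | grep force; python3 st.py -33 2 26;  python3 -m pendant '[{"fingers":0,"delta_pos":[7.7,0,9.2],"angular":[0,0,0]},{"fingers":0,"delta_pos":[7.7,0,9.2],"angular":[0,0,0]},{"fingers":0,"delta_pos":[7.7,0,9.2],"angular":[0,0,0]},{"fingers":0,"delta_pos":[7.7,0,9.2],"angular":[0,0,0]},{"fingers":0,"delta_pos":[7.7,0,9.2],"angular":[0,0,0]},{"fingers":0,"delta_pos":[7.7,0,9.2],"angular":[0,0,0]},{"fingers":0,"delta_pos":[7.7,0,9.2],"angular":[0,0,0]}]' | grep force; python3 st.py -33 2 26
```

```text
wrist_force: [-2.5, -3.4, 1.8]
t 16.1 booth tcp mm [-172.     1.2   30.5] F booth [-4.1  1.   1.8]
tool axes in booth (cols)
 [[ 0.642  0.003  0.767]
 [ 0.003 -1.     0.002]
 [ 0.767  0.001 -0.642]] 
joints [-0.77  0.58 -0.42  0.99  0.79  1.01]
tool delta to target [ 85.8  -0.3 109.5]
wrist_force: [-0.9, -5.3, 0.8]
t 16.8 booth tcp mm [-88.    1.1  30.6] F booth [-5.3 -1.2  0.8]
tool axes in booth (cols)
 [[ 0.642  0.003  0.767]
 [ 0.003 -1.     0.001]
 [ 0.767  0.002 -0.642]] 
joints [-0.61  0.53 -0.5   0.8   0.85  1.24]
tool delta to target [31.8 -0.8 45.1]
```

Pushing smoothly at about 5 N. I'll do the rest in smaller steps until the force rises at the stop.

```bash
python3 -m pendant '[{"fingers":0,"delta_pos":[7.4,0,9.4],"angular":[0,0,0]},{"fingers":0,"delta_pos":[7.4,0,9.4],"angular":[0,0,0]},{"fingers":0,"delta_pos":[7.4,0,9.4],"angular":[0,0,0]},{"fingers":0,"delta_pos":[3.2,0,4],"angular":[0,0,0]},{"fingers":0,"delta_pos":[2,0,2.4],"angular":[0,0,0]}]' | grep -E "force"; python3 st.py|head -1; python3 -m pendant '[{"fingers":0,"delta_pos":[1.9,0,2.3],"angular":[0,0,0]}]' | grep force;  python3 -m pendant '[{"fingers":0,"delta_pos":[1.9,0,2.3],"angular":[0,0,0]}]' | grep force; python3 st.py|head -1
```

```text
wrist_force: [0.1, -3.7, 4.8]
t 17.3 booth tcp mm [-43.6   1.4  29.9] F booth [-3.4 -1.5  4.8]
wrist_force: [-0.7, -2.7, 6.6]
wrist_force: [-0.2, -3.1, 6.9]
t 17.5 booth tcp mm [-38.1   1.3  29.8] F booth [-3.  -1.   6.9]
```

```bash
python3 -m pendant '[{"fingers":0,"delta_pos":[2,0,1.6],"angular":[0,0,0]}]' | grep force;  python3 -m pendant '[{"fingers":0,"delta_pos":[2,0,1.6],"angular":[0,0,0]}]' | grep force; python3 st.py|head -1; python3 -m pendant '[{"fingers":0,"delta_pos":[2,0,1.6],"angular":[0,0,0]}]' | grep force; python3 -m pendant '[{"fingers":0,"delta_pos":[2,0,1.6],"angular":[0,0,0]}]' | grep force; python3 st.py|head -1
```

```text
wrist_force: [-1.0, -4.3, 3.5]
wrist_force: [2.3, -3.8, 1.9]
t 17.7 booth tcp mm [-33.5   1.5  30.1] F booth [-2.6 -3.6  1.9]
wrist_force: [0.2, -3.5, 0.3]
wrist_force: [-6.8, -18.3, 4.5]
t 17.9 booth tcp mm [-28.9   1.9  30.4] F booth [-19.5  -0.7   4.5]
```

```bash
python3 -m pendant '[{"fingers":0,"delta_pos":[-6,0,-8],"angular":[0,0,0]},{"fingers":0,"delta_pos":[-10,0,-40],"angular":[0,0,0]},{"fingers":0,"delta_pos":[0,0,-45],"angular":[0,0,0]},{"fingers":0,"delta_pos":[0,0,-45],"angular":[0,0,0]},{"fingers":0,"delta_pos":[0,0,-45],"angular":[0,0,0]},{"fingers":0,"delta_pos":[0,0,-45],"angular":[0,0,0]},{"fingers":0,"delta_pos":[0,0,0],"angular":[0,0,0]}]' | grep force; python3 st.py|head -1; python3 lip.py .196 .226 wrist
python3 - <<'E'
from fit import *
import pickle
from h import unproj
p=env.camera_params('wrist');pickle.dump(p,open('w5.pkl','wb'));im=env.read_camera('wrist');cv2.imwrite('pics/w5.png',im)
print('expected block back base',proj(W(v,(-.026,0,.034)),p),'unit corners',[np.round(proj(W(v,(v[4]+.17+a,b,.05)),p)).tolist() for a in(-.065,.065) for b in(.049,-.049)])
E
```

```text
wrist_force: [0.5, 0.2, -0.9]
t 18.6 booth tcp mm [-216.8   -0.3  167.3] F booth [ 0.4 -0.4 -0.9]
z mm [196, 198, 200, 202, 204, 206, 208, 210, 212, 214, 216, 218, 220, 222, 224]
wrist 0.14 [116, 115, 113, 116, 112, 110, 105, 113, 134, 138, 128, 124, 129, 132, 134]
wrist 0.08 [153, 157, 165, 176, 188, 195, 189, 171, 160, 150, 135, 128, 125, 121, 120]
wrist 0.03 [148, 149, 149, 150, 151, 150, 149, 148, 147, 148, 149, 149, 149, 148, 148]
wrist -0.06 [145, 146, 148, 149, 149, 148, 147, 145, 144, 146, 147, 147, 146, 146, 146]
wrist -0.13 [144, 144, 143, 146, 145, 141, 141, 146, 141, 143, 140, 126, 121, 121, 138]
expected block back base [318.29020386 148.9016109 ] unit corners [[275.0, 117.0], [362.0, 117.0], [282.0, 49.0], [355.0, 50.0]]
```

View pics/w5.png

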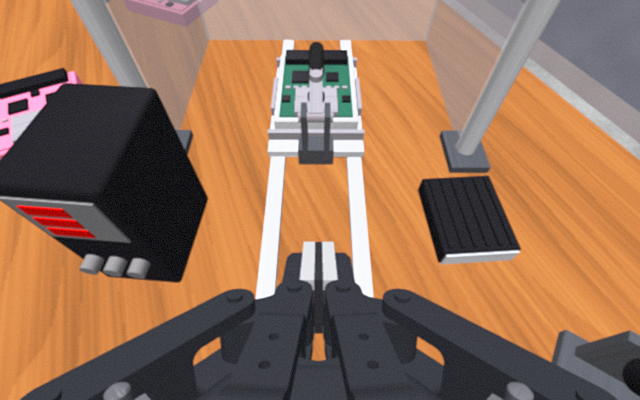

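```bash
python3 -m pendant '[{"fingers":0,"delta_pos":[28,0,-28],"angular":[0,0,0]},{"fingers":0,"delta_pos":[28,0,-28],"angular":[0,0,0]},{"fingers":0,"delta_pos":[28,0,-28],"angular":[0,0,0]},{"fingers":0,"delta_pos":[0,0,0],"angular":[0,0,0]},{"fingers":0,"delta_pos":[0,0,0],"angular":[0,0,0]}]' | grep force; python3 st.py|head -1; python3 lip.py .196 .226 wrist
python3 - <<'E'
from fit import *
from h import unproj
p=env.camera_params('wrist');im=cv2.cvtColor(env.read_camera('wrist'),cv2.COLOR_BGR2GRAY);cv2.imwrite('pics/w6.png',im)
for y in(.166,-.166,.194,-.194):
  print(y,[int(cv2.getRectSubPix(im,(1,1),tuple(map(float,proj(W(v,(-.018,y,z)),p))))[0,0]) for z in np.arange(.196,.226,.002)])
import pickle
p5=pickle.load(open('w5.pkl','rb'));print('home: deck edge',unproj(v,p5,317,154,.02),'unit far-left/right',unproj(v,p5,285,51,.05),unproj(v,p5,348,51,.05))
E
```

```text
wrist_force: [-0.1, 0.2, -0.4]
t 19.2 booth tcp mm [-222.7    2.1  282.5] F booth [ 0.2  0.2 -0.4]
z mm [196, 198, 200, 202, 204, 206, 208, 210, 212, 214, 216, 218, 220, 222, 224]
wrist 0.14 [108, 106, 108, 106, 105, 105, 105, 141, 160, 158, 164, 171, 222, 248, 249]
wrist 0.08 [64, 66, 63, 66, 68, 64, 68, 129, 154, 163, 159, 164, 218, 246, 246]
wrist 0.03 [247, 244, 238, 230, 222, 210, 184, 143, 148, 155, 157, 163, 218, 240, 244]
wrist -0.06 [73, 72, 71, 72, 69, 70, 78, 134, 149, 154, 156, 170, 219, 244, 247]
wrist -0.13 [116, 114, 116, 114, 114, 114, 115, 138, 152, 162, 157, 174, 227, 247, 249]
0.166 [121, 129, 133, 136, 141, 142, 145, 100, 48, 51, 52, 73, 96, 100, 103]
-0.166 [144, 146, 144, 145, 147, 129, 65, 60, 60, 60, 64, 82, 99, 105, 104]
0.194 [100, 102, 102, 101, 103, 101, 97, 70, 57, 61, 60, 77, 98, 104, 107]
-0.194 [99, 98, 99, 109, 151, 163, 118, 86, 84, 81, 85, 108, 161, 171, 164]
home: deck edge [-21.    1.4] unit far-left/right [133.9  44.4] [134.3 -39.4]
```

```bash
python3 -c "
from workcell import env
print(env.hand_in())"
```

```text
the job is handed in; nothing more can be done
None
```

I handed the job in at about 19 s. The clamp is down on the unit, the sash is at the mark and the carriage is home in the booth. `hand_in()` gave no verdict.

**One mistake, put right:** my first try pushed the clamp's grip from behind. That slid the carriage about 104 mm in, with the clamp still open. I gripped the handle, pulled the carriage back to its start and checked it against the first picture (same to within about 1 mm). Then I carried the arm over centre in the gripper and let it fall onto the unit. Just before the push, one overhead check still put the carriage at its start. The matching scene-camera check was partly blocked by the arm, so it showed nothing either way.

**Last checks:**
- **Sash:** the bottom edge measured about 209 mm and the mark about 208 mm above the table. It was the same before and after the carriage went in.
- **Carriage:** the push force jumped from about 4 N to 19 N at the stop. The pictures put the travel at about 167 mm, 3 mm short of the nominal 170 mm and within measuring error.
- **Clamp and unit:** the last picture showed the clamp down and the unit in its nest. I could not measure the pad force.
- **Things round about:** the power supply and interface box looked undisturbed in that picture. The iron stand was only partly in view, so I did not check it fully. The arm was clear of everything, with wrist force under 1 N.

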